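Stack a driver board on its insulating sheet and hold the hand microscope over its chip

TASK

Finish this power stage and check it: lay the bare insulating sheet squarely on the flat black block of the board clamped in the vise and let go of it, then set the driver board, chip side up, squarely on the sheet and let go, without dropping either one. Then draw the cordless hand microscope out of its slanting charging cradle, turn it to look straight down, and hold it still with its lens about 40 mm above the large square chip of the driver board; finish while still holding it there, keep the stack in place and do not push the other things on the bench about.

Things in the scene. Friction and masses are not known exactly. Their poses are not given: they have to be found in the camera images.
- vise: Board vise fixed to the bench, 190 (x) x 120 (y) x 64 mm high: green power board (118 x 92) clamped between two black jaws. Origin: centre of its underside on the bench; x along its guide rods, z up. A flat-topped black block, 80 (x) x 50 (y), stands mid-board. Beside it along y nothing is higher than 56 mm; jaws 55 mm high lie 54 to 70 mm from the centre along x. Yaw within 15 degrees.
- block_top (a point): Centre of the flat top (80 along x, 50 along y) of the black block in the vise, 64 mm above the bench; axes as the vise's.
- sheet: Bare insulating sheet: stiff yellowish glass-fibre plate, 80 (x) x 50 (y) x 5 mm, 36 g, lying flat on the bench to the robot's left of the vise. Origin: centre of its underside; z up. Both ways round are alike. On the block its long side runs along the vise's x.
- driver: Driver board: green board with parts on a black carrier 80 (x) x 50 (y) x 6 mm (grip its long edges, 50 mm apart); connector near the -x end rises to 16 mm; about 60 g. Lies flat, chip up, left of the vise; it or the sheet is the nearer to the robot. Origin: centre of its underside; z up. Goes on the sheet, long side along the vise's x, either way round, underside then 69 mm above the bench.
- chip (a point): Top centre of the driver board's large square chip (18 x 18 mm), 16 mm along +x and 11 mm above the driver board's origin; axes as the driver board's.
- cradle: Grey charging cradle fixed to the bench right of the vise, base 105 (x) x 85 (y) x 12 mm. Origin: centre of its underside; z up. A round socket (43 outside, 35 inside diameter, 62 deep, closed below) leans 45 degrees in its xz plane: the axis goes up and towards -x, direction (-0.707, 0, 0.707); -x faces roughly the robot.
- socket_mouth (a point): Centre of the socket's mouth: (-26, 0, 78) mm in the cradle's frame; axes as the cradle's.
- socket_floor (a point): Centre of the socket's floor, where the lens rests when parked: (18, 0, 34) mm in the cradle's frame; axes as the cradle's.
- scope: Cordless hand microscope: ivory cylinder 32 mm diameter, 150 long, black lens end tapering to 27, about 110 g, mass centre 78 mm from the lens. Origin: centre of the lens face; z along the body from lens to rear (z up: it looks straight down). Parked lens down in the socket with 1.5 mm play, leaning 45 degrees; 70 to 142 mm from the lens it is free to grip; it comes out along the socket's axis.
- lens (a point): The microscope's lens face, at its origin; axes as the microscope's.
- spool: Not part of the job: reel of solder wire lying flat, 52 dia x 34 high (mm). Origin: centre of its underside.
- screwdriver: Not part of the job: screwdriver, 150 long, lying (mm). Origin: centre of its underside.
- jar: Not part of the job: amber glass jar, 44 dia x 50 high (mm). Origin: centre of its underside.
- multimeter: Not part of the job: orange handheld multimeter, 165 x 80 x 42, lying on its back (mm). Origin: centre of its underside.
- tip_cleaner: Not part of the job: round dark cup with brass wool, 72 dia x 37 high (mm). Origin: centre of its underside.
- shield_can: Not part of the job: small open sheet-metal box, 46 x 34 x 12 (mm). Origin: centre of its underside.
There are look-alikes about, which are no part of the job. Several things look just like the driver: the one meant starts nearest to the robot's base.

How it is judged (in metres and radians):
On the way, in this order (a step that is already met when the one before it is completed fails the run):
1. the insulating sheet lies flat and square on the block in the vise, let go (horizontal distance between sheet and block_top below 0.008 m and angle between the x axis of sheet and the x axis of vise, either way round below 0.14 rad and angle between sheet's own z axis and vertical below 0.06 rad and z of sheet in the frame of vise between 0.061 and 0.067 m and contact force between sheet and the fingers below 0.1 N and linear speed of sheet below 0.02 m/s), for 0.2 s.
2. the driver board lies chip side up and square on the sheet on the block, let go (horizontal distance between sheet and block_top below 0.008 m and angle between the x axis of each of sheet, driver and the x axis of vise, either way round below 0.14 rad and angle between each of sheet, driver's own z axis and vertical below 0.06 rad and z of sheet in the frame of vise between 0.061 and 0.067 m and horizontal distance between driver and sheet below 0.008 m and horizontal distance between driver and block_top below 0.011 m and z of driver in the frame of vise between 0.066 and 0.072 m and contact force between driver and the fingers below 0.1 N and linear speed of driver below 0.02 m/s), for 0.2 s.
3. the microscope has been drawn clear of the socket, held by the fingers (distance between lens and socket_floor above 0.066 m and contact force between scope and the fingers above 1 N and contact force between scope and cradle below 0.05 N), for 0.1 s.
At the end, for the whole second after the job is handed in: Sheet flat on block and driver board on sheet, chip up: centres within 8 mm (board within 11 of block), under 8 degrees askew, let go. Microscope held still by the fingers alone, within 10 degrees of straight down, lens 25 to 55 mm above the chip and within 14 mm of its centre sideways (horizontal distance between sheet and block_top below 0.008 m and angle between the x axis of each of sheet, driver and the x axis of vise, either way round below 0.14 rad and angle between each of sheet, driver's own z axis and vertical below 0.06 rad and z of sheet in the frame of vise between 0.061 and 0.067 m and horizontal distance between driver and sheet below 0.008 m and horizontal distance between driver and block_top below 0.011 m and z of driver in the frame of vise between 0.066 and 0.072 m and contact force between each of driver, sheet and the fingers below 0.1 N and contact force between scope and the fingers above 1 N and contact force between scope and cradle below 0.05 N and contact force between scope and driver below 0.05 N and contact force between scope and vise below 0.05 N and angle between scope's own z axis and vertical below 0.17 rad and horizontal distance between lens and chip below 0.014 m and z of lens in the frame of chip between 0.025 and 0.055 m and linear speed of scope below 0.03 m/s and angular speed of scope below 0.2 rad/s); the arm keeps its last pose, push and grip.
It fails at once if sheet dropped (contact force between sheet and anything else below 0.01 N and linear speed of sheet above 0.4 m/s).
It fails at once if driver board dropped (contact force between driver and anything else below 0.01 N and linear speed of driver above 0.4 m/s).
It fails at once if another thing on the bench pushed more than 30 mm (distance of any of spool, screwdriver, jar, multimeter, tip_cleaner, shield_can from where it was at the start of the episode above 0.03 m).
It also fails if it takes over 64 s, if anything falls off the work surface, if the arm or the gripper's body presses on something with over 40 N, if the wrist force passes 120 N, or if a joint passes its speed limit or range.

ROBOT

A 6-joint arm with a two-finger parallel gripper is mounted at the origin on the work surface. World frame = base frame: x ahead of the robot, y to its left, z up, the work surface at z = 0. Lengths are in mm, angles in rad, forces in N, time in s.
With the tool pointing down it reaches from about 275 to 1000 mm from the base axis. Payload 8.4 kg.
Tool frame: the origin (TCP) lies on the mounting face of the last link; the fingertips stand 173 mm ahead of it and the grasp point (between the pads) lies 155 mm ahead of it; z points along the fingers, y is the line along which they close (so a half turn about z gives the same grasp; the last joint's range is limited). The gripper opens to 85 mm and grips with 20 to 120 N. Pads are 22 mm wide; open, the fingers measure 114 mm over their backs; the gripper's body (76 mm by 85 mm) begins 54 mm behind the grasp point. The pads swing forward as they close: fully open they stand 13 mm farther back than shut.
Start: joints at [-1.321, 0.353, 1.633, -0, 1.155, -0.002], TCP at [155.716, -605.295, 404.681] pointing down, gripper open.
Joint ranges: [-2.63, 2.63], [-0.92, 2.1], [0.06, 2.66], [-1.3, 4.44], [0, 2.69], [-3.02, 3.02]. Speed limits (rad/s): [2.22, 2.22, 2.79, 3.14, 3.14, 3.14].

INTERFACE

Orientations are given as [roll, pitch, yaw] about the fixed x, y, z axes, in that order (R = Rz(yaw) Ry(pitch) Rx(roll)).
In Python, from rig import r gives the robot as it stands.
- The arm moves only by the tool apply_moves, never from a script. Its argument "deltas" is a list of rows, each an object with "claw": the gripper command: -1 is fully open, 1 is shut, values between are in proportion; "delta_pos": the shift along the tool's x, y, z in cm, a list of three; "yaw": the turn about the tool's z in rad. In form: [{"claw": claw, "delta_pos": [tx, ty, tz], "yaw": yaw}, ...]. A call has 1 to 8 rows; each row shifts and turns the commanded pose from where the row before left it, along the tool's axes as they then stand; what a row does not reach is not made up. A row lasts 1/8 s, in which the tool goes at most 62.5 mm and 10.7 degrees, less where a joint would pass 70% of its speed; a pose out of reach is approached as far as the arm can. A call with a gripper value outside its range is refused whole. The fingers move at their own pace and stop on an object; "grip_force" is the grip in N (left out, the last holds). Time passes only in rows, so rows that do not move let the fingers close. It gives the time, the measured TCP pose, the force, the opening and the grip force at its end, in the units of the state.
- r.sense(): the state, without advancing time (a new reading comes with each control period).
- r.grab_frame(name): name is "scene" or "top" or "wrist"; returns a dict with "img" (400x640x3 uint8, blue, green, red), "z_map" (400x640 float32, mm along the optical axis (not along the pixel's ray), 0 where there is no reading), "fx", "fy", "cx", "cy" (pixels), "dist" ([k1, k2, p1, p2, k3] as OpenCV has them; the pictures are not rectified), "eye" and "rotation" of the camera in the world; the wrist camera has in their place "T_tool_cam" (4x4, takes a point from camera to tool coordinates, whose origin is the TCP and whose axes are the flange's). Camera axes: x right, y up, looking along -z (the intrinsics and any distortion apply to the point x, -y, -z); pixel columns grow to the right and rows downward; lengths in mm; the calibration is good to about 2 mm. A picture is of the moment at which its call begins: read the wrist's pose just before it.
- r.sign_off(): hands the job in; it is judged then, once.
The state is a dict: "clock": time; "qpos": joint angles; "qvel": joint speeds; "joint_efforts": joint torques, N m; "eef_pos": TCP position; "tcp_rot": TCP orientation; "contact_force": force on the tool from outside, world axes, zero at the start; "wrist_torque": the same for the moment, N m; "opening": opening from 0.0 (shut) to 1.0 (fully open); "grasp_force": force on a finger pad.
Only numpy, scipy, OpenCV 4.12 (cv2) and the standard library are available. Lean on these libraries where they do the work, as an engineer would, in place of code of your own. Each camera call takes 0.05 s, during which the arm holds its last target. There are 200 camera calls.

## Working session

There is one attempt and no reset: what is moved stays moved. The work goes in short steps, Python scripts to look and compute and a tool call to move; the robot and the scene stay as the last step left them, time stands still between calls to the robot, and variables do not carry over. Pictures are saved under pics/ and viewed, at most 13 in all, crops included, and the job is handed in when it is done.

Besides the shell and the picture viewer there is one more tool, called after "Emit:" in YAML: its name, and indented under it one key for each argument. apply_moves: Moves the arm, as the interface text tells. Its arguments: {"type":"object","properties":{"deltas":{"type":"array"},"grip_force":{"type":"number"}},"required":["deltas"]}

```bash
ls; mkdir -p pics
python3 - <<'E'
from rig import r
import cv2,pickle
s=r.sense(); print(s)
F={n:r.grab_frame(n) for n in("scene","top","wrist")}
pickle.dump((s,F),open('f0.pkl','wb'))
for n in F:
    print(n,{k:v for k,v in F[n].items() if k not in("img","z_map")})
    cv2.imwrite(f'pics/{n}0.png',F[n]["img"])
E
```

```text
pics
{'clock': 0.0, 'qpos': array([-1.32143533e+00,  3.53646737e-01,  1.63410848e+00,  3.57629137e-06,
        1.15523010e+00, -2.41154671e-03]), 'qvel': array([-0.00045713,  0.00072813,  0.00148275, -0.00021374,  0.00013114,
        0.00211568]), 'joint_efforts': array([ 2.02737894e-03, -6.05245829e+01, -3.42061579e+01,  3.08174981e-05,
        9.25484608e-03, -4.36365482e-06]), 'eef_pos': array([ 155.6375081 , -605.07436236,  403.97338219]), 'tcp_rot': array([-3.14020000e+00, -6.62835529e-06,  2.51771089e-01]), 'contact_force': array([ 0.10814714,  0.44852081, -0.57057522]), 'wrist_torque': array([ 0.02107058,  0.00116218, -0.03760133]), 'grasp_force': 0.0, 'opening': 0.9999913420277395}
scene {'fx': 496.32928832498374, 'fy': 496.32928832498374, 'cx': 316.57677899099883, 'cy': 200.59551196745417, 'dist': array([0.02767116, 0.        , 0.        , 0.        , 0.        ]), 'eye': array([1059.33761063, -865.89141192, 1018.38362912]), 'rotation': array([ 0.81395396, -0.00835993,  0.52785731])}
top {'fx': 514.3748023643631, 'fy': 514.3748023643631, 'cx': 315.6554421861876, 'cy': 194.41696351461385, 'dist': array([-0.09187298,  0.        ,  0.        ,  0.        ,  0.        ]), 'eye': array([ 212.90515065,   22.07590942, 1752.57134128]), 'rotation': array([ 2.01631118e-01, -1.98467857e-04, -1.64653366e+00])}
wrist {'fx': 286.92260145077495, 'fy': 286.92260145077495, 'cx': 317.8364903948821, 'cy': 196.12904489568038, 'dist': array([-0.03316419,  0.        ,  0.        ,  0.        ,  0.        ]), 'T_tool_cam': array([[ 4.15912112e-04,  9.65646176e-01,  2.59860135e-01,
         6.56091606e+01],
       [ 9.99998730e-01, -8.01478641e-04,  1.37779195e-03,
         5.70523518e-02],
       [ 1.53873187e-03,  2.59859232e-01, -9.65645283e-01,
         2.99974967e+01],
       [ 0.00000000e+00,  0.00000000e+00,  0.00000000e+00,
         1.00000000e+00]])}
```

View pics/top0.png

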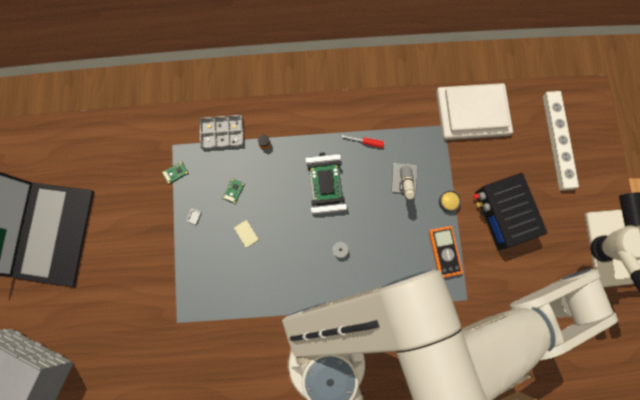

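View pics/scene0.png

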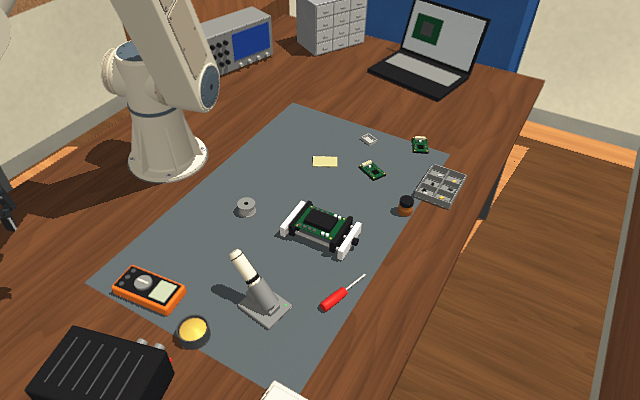

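The top picture shows: sheet at about (246,234), vise with black block at (326,184), cradle with scope at (405,182), spool (340,250), multimeter (447,250), shield can (193,216). Driver look-alikes: boards at (234,190) and (176,172), plus an image on the laptop screen. The base is near (330,380), so (234,190) fits as the nearest one; I'll confirm it in an enlarged crop.

```bash
cat > h.py <<'E'
import numpy as np,cv2,pickle
from scipy.spatial.transform import Rotation as Ro
def cam(f,s=None):
    "returns R (cam->world, OpenCV axes), eye, K"
    K=np.array([[f['fx'],0,f['cx']],[0,f['fy'],f['cy']],[0,0,1]])
    D=np.diag([1.,-1,-1])
    if 'eye' in f: return Ro.from_euler('xyz',f['rotation']).as_matrix()@D,np.array(f['eye']),K
    T=f['T_tool_cam'];Rt=Ro.from_euler('xyz',s['tcp_rot']).as_matrix()
    return Rt@T[:3,:3]@D,s['eef_pos']+Rt@T[:3,3],K
def und(f,uv,K): return cv2.undistortPoints(np.float64(uv).reshape(-1,1,2),K,np.array(f['dist']))[:,0]
def plane(f,uv,z,s=None):
    R,e,K=cam(f,s);d=np.c_[und(f,uv,K),np.ones(len(np.reshape(uv,(-1,2))))]@R.T
    return e+d*((z-e[2])/d[:,2])[:,None]
def cloud(f,s=None):
    "world xyz image from depth"
    R,e,K=cam(f,s);h,w=f['z_map'].shape
    uv=np.stack(np.meshgrid(np.arange(w),np.arange(h)),-1).reshape(-1,2)
    p=np.c_[und(f,uv,K),np.ones(h*w)]*f['z_map'].reshape(-1,1)
    return (e+p@R.T).reshape(h,w,3)
def proj(f,P,s=None):
    R,e,K=cam(f,s);p=(np.atleast_2d(P)-e)@R
    return cv2.projectPoints(p,np.zeros(3),np.zeros(3),K,np.array(f['dist']))[0][:,0]
def blobs(m,amin=30):
    n,l,st,c=cv2.connectedComponentsWithStats(m.astype(np.uint8),connectivity=8)
    return [(st[i,4],c[i],l==i) for i in range(1,n) if st[i,4]>=amin]
def rect(P):
    "min-area rect of xy points: centre, long, short, yaw of long side"
    (c,(w,h),a)=cv2.minAreaRect(np.float32(P)); a=np.deg2rad(a)
    if h>w: w,h,a=h,w,a+np.pi/2
    a=(a+np.pi/2)%np.pi-np.pi/2
    return np.round(c,1),round(w,1),round(h,1),round(a,3)
E
python3 - <<'E'
from h import *
s,F=pickle.load(open('f0.pkl','rb'))
for n in('top','scene'):
    f=F[n];X=cloud(f);np.save(n+'X.npy',X)
    hsv=cv2.cvtColor(f['img'],cv2.COLOR_BGR2HSV)
    on=(X[...,0]>150)&(X[...,0]<850)&(abs(X[...,1])<600)
    print(n,'mat z',np.median(X[...,2][on]))
    H,S,V=cv2.split(hsv)
    for nm,m in(('green',(H>45)&(H<85)&(S>80)),('yellow',(H>20)&(H<33)&(S>50)&(V>150)),('tall',X[...,2]>10)):
        for a,c,l in blobs(m&on,25):
            P=X[l]; print(nm,a,c.round(1),'z',np.percentile(P[:,2],[5,50,95]).round(1),rect(P[:,:2]))
t=F['top']['img']; a=cv2.resize(t[140:260,150:300],None,fx=5,fy=5,interpolation=2)
cv2.imwrite('pics/crop1.png',a[:600,:750])
E
```

```text
top mat z 1.57234317082316
green 105 [324.4 167.8] z [43.4 49.6 59.2] (array([644.8, -44.2]), 82.0, 30.7, np.float64(-1.541))
green 58 [174.4 174.7] z [ 0.7  8.1 13.7] (array([672.5, 486.1]), 58.1, 45.0, np.float64(0.995))
green 222 [326.9 189.8] z [43.1 49.5 58.4] (array([582.9, -42.5]), 86.2, 81.7, np.float64(-1.562))
green 55 [233.2 192.2] z [ 1.4  7.5 14.6] (array([599.6, 280. ]), 43.0, 30.5, np.float64(0.926))
yellow 43 [410.  194.4] z [130.4 139.5 146.6] (array([ 523.9, -309.1]), 36.3, 24.2, np.float64(-0.932))
yellow 231 [450.  200.2] z [23.2 32.1 40.2] (array([ 510.5, -463.5]), 59.1, 57.5, np.float64(-0.111))
yellow 352 [245.9 233.5] z [-2.8  4.9 12.3] (array([339.7, 157.7]), 366.5, 59.2, np.float64(0.659))
tall 1385 [460.5 119.8] z [23.5 60.2 69.7] (array([ 561.3, -260.7]), 880.9, 171.8, np.float64(-0.874))
tall 300 [220.5 136.9] z [11.4 20.7 30.3] (array([526.7, 217.1]), 720.1, 165.6, np.float64(0.33))
tall 147 [263.5 141.7] z [16.3 48.  55.9] (array([499.6,  93. ]), 590.6, 41.1, np.float64(0.258))
tall 170 [370.6 141.6] z [11.7 21.1 29.1] (array([ 478.2, -118.7]), 587.3, 1
[... 2662 characters left out ...]
  8.  218.3] z [250.3 282.5 310.2] (array([ 156., -560.]), 29.6, 12.6, np.float64(-1.015))
tall 1831 [258.2 292.3] z [ 10.8  54.9 137.3] (array([ 582.3, -316.6]), 152.3, 85.3, np.float64(-0.165))
tall 2157 [148.8 289.1] z [16.3 33.5 41.2] (array([ 338.7, -430.4]), 168.6, 82.9, np.float64(0.103))
tall 364 [336.8 295.5] z [12.5 21.2 27.4] (array([ 752.3, -186.5]), 152.7, 25.7, np.float64(1.277))
tall 895 [192.9 330.5] z [15.6 30.9 36.8] (array([ 511.5, -466.2]), 73.9, 70.1, np.float64(-1.009))
tall 1148 [148.8 355.7] z [ 28.4 102.6 106.6] (array([ 469.9, -573.8]), 158.9, 52.3, np.float64(-0.001))
tall 480 [280.4 392.9] z [32.1 62.7 66.8] (array([ 778.1, -502.2]), 83.5, 55.9, np.float64(0.052))
```

View pics/crop1.png

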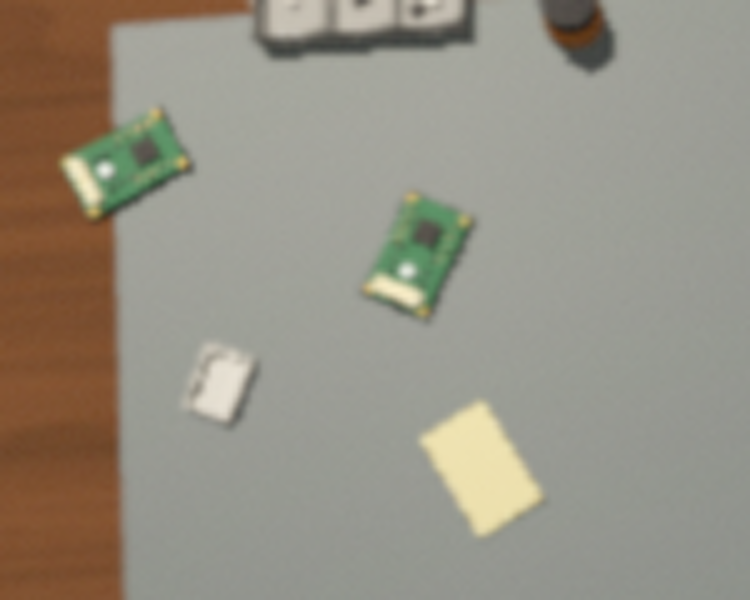

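The crop confirms it: the board at (427,255) in the crop, which is (235,191) in the top view, has the connector, square chip and green top and is the one nearest the base. The sheet is the plain yellow plate at (481,470) in the crop. I'm moving to hover over the sheet.

Emit:
apply_moves:
  deltas:
    - {"claw": -1, "delta_pos": [3.11, -4.67, 0], "yaw": 0}
    - {"claw": -1, "delta_pos": [3.11, -4.67, 0], "yaw": 0}
    - {"claw": -1, "delta_pos": [3.11, -4.67, 0], "yaw": 0}
    - {"claw": -1, "delta_pos": [3.11, -4.67, 0], "yaw": 0}
    - {"claw": -1, "delta_pos": [3.11, -4.67, 0], "yaw": 0}
    - {"claw": -1, "delta_pos": [3.11, -4.67, 0], "yaw": 0}
    - {"claw": -1, "delta_pos": [3.11, -4.67, 0], "yaw": 0}
    - {"claw": -1, "delta_pos": [3.11, -4.67, 0], "yaw": 0}
  grip_force: 30

```text
clock: 1.15
eef_pos: [303.7, -179.8, 404.8]
tcp_rot: [3.141, -0.001, 0.251]
contact_force: [0.2, -0.5, -0.4]
opening: 1.001
grasp_force: 0.0
```

Emit:
apply_moves:
  deltas:
    - {"claw": -1, "delta_pos": [3.11, -4.67, 0], "yaw": 0}
    - {"claw": -1, "delta_pos": [3.11, -4.67, 0], "yaw": 0}
    - {"claw": -1, "delta_pos": [3.11, -4.67, 0], "yaw": 0}
    - {"claw": -1, "delta_pos": [3.11, -4.67, 0], "yaw": 0}
    - {"claw": -1, "delta_pos": [3.11, -4.67, 0], "yaw": 0}
    - {"claw": -1, "delta_pos": [3.11, -4.67, 0], "yaw": 0}
    - {"claw": -1, "delta_pos": [3.11, -4.67, 0], "yaw": -0.17}
    - {"claw": -1, "delta_pos": [3.11, -4.67, 0], "yaw": -0.17}

```text
clock: 2.15
eef_pos: [442.7, 246.7, 404.6]
tcp_rot: [3.141, -0.0, 0.597]
contact_force: [0.8, -0.3, 1.0]
opening: 1.001
grasp_force: 0.0
```

```bash
cat > m1.py <<'E'
from h import *
from rig import r
import sys
s=r.sense();f=r.grab_frame('wrist');t=r.grab_frame('top');g=r.grab_frame('scene')
pickle.dump((s,f,t,g),open(sys.argv[1]+'.pkl','wb'));cv2.imwrite(f'pics/{sys.argv[1]}.png',f['img'])
print(s['eef_pos'].round(1),s['tcp_rot'].round(3))
def meas(f,s,amin):
    H,S,V=cv2.split(cv2.cvtColor(f['img'],cv2.COLOR_BGR2HSV))
    for nm,m,z in(('sheet',(H>20)&(H<33)&(S>50)&(V>130),5),('green',(H>40)&(H<90)&(S>80),8)):
        for a,c,l in blobs(m,amin):
            P=plane(f,np.argwhere(l)[:,::-1],z,s)[:,:2]
            if abs(P).max()>900: continue
            hull=cv2.convexHull(np.float32(P))
            M=cv2.moments(hull); print(nm,a,c.round(1),rect(P),'hull c',round(M['m10']/M['m00'],1),round(M['m01']/M['m00'],1))
meas(f,s,300);print('top');meas(t,None,40);print('scene');meas(g,None,60)
E
python3 m1.py w1
```

```text
[442.7 246.7 404.6] [ 3.141 -0.     0.597]
sheet 2550 [324.9 165.4] (array([452.7, 243. ]), 82.5, 52.7, np.float64(0.5)) hull c 452.8 243.0
green 1598 [377.9  40.9] (array([607.7, 278.2]), 69.4, 47.5, np.float64(-0.473)) hull c 607.2 278.3
green 2735 [579.1 197.1] (array([616.2, -80.8]), 138.5, 106.7, np.float64(0.079)) hull c 615.2 -79.1
top
sheet 59 [410.  193.2] (array([ 554.9, -337.8]), 52.1, 29.7, np.float64(-0.734)) hull c 553.1 -333.3
sheet 230 [450.  200.3] (array([ 513.8, -470.3]), 57.5, 56.4, np.float64(-0.125)) hull c 513.3 -470.1
sheet 129 [241.1 231.4] (array([459.8, 259.9]), 54.0, 29.3, np.float64(0.5)) hull c 459.4 259.1
green 334 [326.  182.4] (array([611.2, -44. ]), 121.2, 88.6, np.float64(0.009)) hull c 611.4 -44.9
green 64 [173.9 174.4] (array([684.7, 483.5]), 54.6, 48.0, np.float64(-1.166)) hull c 679.4 486.1
scene
sheet 249 [324.6 161.1] (array([452.7, 239.9]), 78.8, 51.7, np.float64(0.538)) hull c 453.7 240.1
sheet 86 [238.4 265.4] (array([ 473. , -250.3]), 110.1, 26.6, np.float64(-0.682)) hull c 469.0 -243.1
sheet 433 [192.6 329.3] (array([ 497.5, -457.3]), 56.9, 55.7, np.float64(0.692)) hull c 497.8 -457.4
green 131 [419.7 145.2] (array([688.7, 477.5]), 72.6, 48.8, np.float64(-1.122)) hull c 687.6 478.1
green 161 [372.7 170.6] (array([609.1, 274.7]), 70.6, 50.4, np.float64(-0.51)) hull c 608.3 275.1
green 407 [319.1 225.4] (array([580.3,  -7.8]), 121.2, 100.7, np.float64(0.04)) hull c 579.9 -7.8
```

View pics/w1.png

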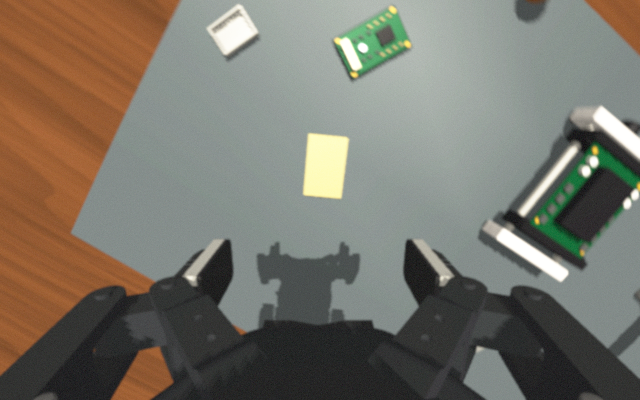

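The wrist view shows the sheet at (325,165), the driver board at (375,42) with chip and connector up, and the vise at (590,190). I'm going down to the sheet.

Emit:
apply_moves:
  deltas:
    - {"claw": -0.4, "delta_pos": [0, 0, 3], "yaw": 0.097}
    - {"claw": -0.4, "delta_pos": [0.35, 0.4, 5], "yaw": 0}
    - {"claw": -0.4, "delta_pos": [0.35, 0.4, 5], "yaw": 0}
    - {"claw": -0.4, "delta_pos": [0, 0, 5], "yaw": 0}
    - {"claw": -0.4, "delta_pos": [0, 0, 3], "yaw": 0}
    - {"claw": -0.4, "delta_pos": [0, 0, 1.5], "yaw": 0}
    - {"claw": -0.4, "delta_pos": [0, 0, 0], "yaw": 0}
    - {"claw": -0.4, "delta_pos": [0, 0, 0], "yaw": 0}

```text
clock: 3.3
eef_pos: [452.7, 241.0, 180.9]
tcp_rot: [3.142, -0.002, 0.494]
contact_force: [-0.4, 0.3, 0.6]
opening: 0.703
grasp_force: 0.0
```

```bash
python3 m1.py w2 | head -4
python3 - <<'E'
from h import *
s,f,t,g=pickle.load(open('w2.pkl','rb'))
X=cloud(f,s);Rt=Ro.from_euler('xyz',s['tcp_rot']).as_matrix()
L=(X-s['eef_pos'])@Rt   # tool coords
m=(f['z_map']>0)&(L[...,2]>60)&(abs(L[...,0])<12)&(abs(L[...,1])<60)
for sg in(-1,1):
    P=L[m&(sg*L[...,1]>15)]
    hi=P[(X[m&(sg*L[...,1]>15)][:,2]>7)]
    print(sg,len(hi),np.percentile(hi[:,2],[50,95,99.5]).round(1), np.percentile(abs(hi[hi[:,2]>150][:,1]),[1,50,99]).round(1))
E
```

```text
[452.7 241.  180.9] [ 3.142e+00 -2.000e-03  4.940e-01]
sheet 12401 [318.2 236.2] (array([453.1, 241.2]), 80.3, 50.7, np.float64(0.496)) hull c 453.2 241.2
top
sheet 45 [409.4 195. ] (array([ 542.3, -328.8]), 32.7, 22.1, np.float64(1.272)) hull c 543.8 -329.5
-1 12870 [ 98.9 147.5 163.6] [20.  30.2 43.2]
1 12861 [ 98.8 148.3 164. ] [17.1 29.8 42.9]
```

View pics/w2.png

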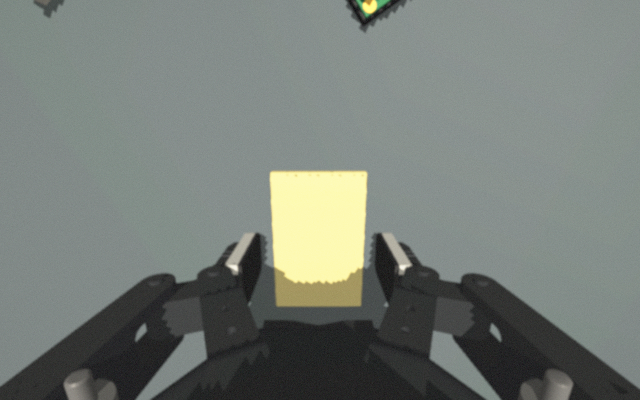

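The wrist view shows the sheet at (318,238) centred between the fingers; the tips are still about 15 mm above the bench. I'll go lower and close.

Emit:
apply_moves:
  deltas:
    - {"claw": -0.4, "delta_pos": [0, 0, 0.8], "yaw": 0}
    - {"claw": -0.4, "delta_pos": [0, 0, 0.5], "yaw": 0}
    - {"claw": -0.25, "delta_pos": [0, 0, 0], "yaw": 0}
    - {"claw": -0.1, "delta_pos": [0, 0, 0], "yaw": 0}
    - {"claw": -0.05, "delta_pos": [0, 0, 0], "yaw": 0}
    - {"claw": -0.05, "delta_pos": [0, 0, 0], "yaw": 0}

```text
clock: 4.2
eef_pos: [454.6, 242.2, 170.4]
tcp_rot: [3.141, -0.008, 0.495]
contact_force: [-3.9, -2.7, 50.4]
opening: 0.578
grasp_force: 53.3
```

```bash
python3 m1.py w3 | head -4
python3 - <<'E'
from h import *
s,f,t,g=pickle.load(open('w3.pkl','rb'))
print(s['grasp_force'],s['opening']*85,s['contact_force'])
X=cloud(f,s);Rt=Ro.from_euler('xyz',s['tcp_rot']).as_matrix()
L=(X-s['eef_pos'])@Rt
z=X[...,2];m=(f['z_map']>0)&(abs(L[...,0])<12)&(abs(L[...,1])>26.5)&(abs(L[...,1])<40)&(L[...,2]>120)
print(np.percentile(L[m][:,2],[50,90,95,99]).round(1))
E
```

```text
[454.6 242.2 170.4] [ 3.141 -0.008  0.495]
sheet 13851 [317.8 246.8] (array([453.9, 242.1]), 80.2, 50.7, np.float64(0.496)) hull c 454.1 242.1
top
sheet 40 [409.2 195.3] (array([ 542.3, -330.7]), 31.8, 21.3, np.float64(1.495)) hull c 543.4 -330.0
53.30431497422978 49.11738597956898 [-3.90690366 -2.7309083  50.42025177]
[148.1 169.5 169.9 170.4]
```

Emit:
apply_moves:
  deltas:
    - {"claw": -0.05, "delta_pos": [0, 0, -0.4], "yaw": 0}
    - {"claw": -0.05, "delta_pos": [0, 0, -1.6], "yaw": 0}
    - {"claw": -0.05, "delta_pos": [0, 0, -4], "yaw": 0.165}
    - {"claw": -0.05, "delta_pos": [0, 0, -5], "yaw": 0.165}
    - {"claw": -0.05, "delta_pos": [0, 0, -5], "yaw": 0.16}
    - {"claw": -0.05, "delta_pos": [1, 2, -4], "yaw": 0}
    - {"claw": -0.05, "delta_pos": [1, 4, -3], "yaw": 0}
    - {"claw": -0.05, "delta_pos": [1, 4, 0], "yaw": 0}

```text
clock: 5.35
eef_pos: [483.2, 140.4, 399.5]
tcp_rot: [-3.14, -0.004, 0.006]
contact_force: [-0.4, -0.4, -0.6]
opening: 0.573
grasp_force: 31.3
```

Emit:
apply_moves:
  deltas:
    - {"claw": -0.05, "delta_pos": [1, 4.6, 0], "yaw": 0}
    - {"claw": -0.05, "delta_pos": [1, 4.6, 0], "yaw": 0}
    - {"claw": -0.05, "delta_pos": [0.75, 4.6, 0], "yaw": 0}
    - {"claw": -0.05, "delta_pos": [0.75, 4.6, 0], "yaw": 0}
    - {"claw": -0.05, "delta_pos": [0, 0, 0], "yaw": 0}

```text
clock: 5.98
eef_pos: [518.5, -45.2, 396.8]
tcp_rot: [3.141, 0.0, 0.001]
contact_force: [-0.8, -0.0, -1.5]
opening: 0.574
grasp_force: 31.3
```

```bash
cat > m2.py <<'E'
from h import *
from rig import r
import sys
s=r.sense();f=r.grab_frame('wrist');t=r.grab_frame('top');g=r.grab_frame('scene')
pickle.dump((s,f,t,g),open(sys.argv[1]+'.pkl','wb'));cv2.imwrite(f'pics/{sys.argv[1]}.png',f['img'])
print(s['clock'],s['eef_pos'].round(1),s['tcp_rot'].round(3),s['opening']*85,s['grasp_force'])
E
python3 m2.py w4
python3 - <<'E'
from h import *
s,f,t,g=pickle.load(open('w4.pkl','rb'))
s0,F=pickle.load(open('f0.pkl','rb'))
for nm,im,ss in(('wrist',f,s),('top0',F['top'],None),('scene0',F['scene'],None)):
    V=im['img'].max(2)
    for a,c,l in blobs(V<50,60):
        P=plane(im,np.argwhere(l)[:,::-1],64,ss)[:,:2]
        d=np.median(P,0)
        if 450<d[0]<750 and -180<d[1]<80: print(nm,a,c.round(1),rect(P),P.mean(0).round(1))
X=cloud(f,s);m=(abs(X[...,2]-64)<2.5)&(abs(X[...,0]-609)<70)&(abs(X[...,1]+44)<60)&(f['img'].max(2)<70)
for a,c,l in blobs(m,80): P=X[l];print('depth',a,c.round(1),rect(P[:,:2]),np.median(P[:,2]))
E
```

```text
5.975 [518.5 -45.2 396.8] [3.141e+00 0.000e+00 1.000e-03] 48.814006823665466 31.34540319442749
wrist 180 [345.4  42.3] (array([652.9, -59.4]), 69.4, 11.6, np.float64(-1.564)) [655.9 -71.3]
wrist 86 [331.5 138.2] (array([564.8, -57.4]), 25.4, 9.7, np.float64(-1.353)) [564.7 -59.1]
wrist 753 [323.8 163.4] (array([541.5, -45.9]), 104.4, 17.1, np.float64(-1.537)) [538.4 -51.3]
scene0 205 [297.4 219.6] (array([549.6, -69.5]), 140.0, 31.7, np.float64(-1.395)) [550.2 -78.8]
scene0 507 [320.3 220.4] (array([604.4, -50.3]), 82.8, 63.3, np.float64(0.063)) [604.7 -50.6]
scene0 326 [340.4 234.5] (array([675.9, -63.6]), 137.8, 28.0, np.float64(-1.533)) [675.6 -67.9]
depth 2836 [319.7 110.7] (array([599.7, -44.1]), 79.6, 48.4, np.float64(0.021)) 64.85171886089975
```

View pics/w4.png

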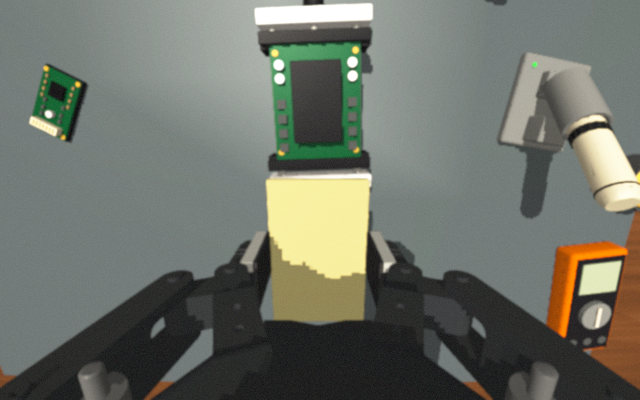

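Run:
```python
from h import *
s,f,t,g=pickle.load(open('w4.pkl','rb'))
V=f['img'].max(2);H,S,Vv=cv2.split(cv2.cvtColor(f['img'],cv2.COLOR_BGR2HSV))
X=cloud(f,s)
for th in(60,75):
  for a,c,l in blobs((V<th)&(S<90),300):
    P=plane(f,np.argwhere(l)[:,::-1],64,s)[:,:2]
    if 560<P[:,0].mean()<640 and abs(P[:,1].mean()+44)<40: print('block',th,a,c.round(1),rect(P))
G=(H>40)&(H<90)&(S>80)
for a,c,l in blobs(G,300): P=plane(f,np.argwhere(l)[:,::-1],49.5 if a>3000 else 8,s)[:,:2]; print('green',a,c.round(1),rect(P))
D=X[(X[...,2]<50)&(X[...,1]>200)&(abs(X[...,0]-607)<70)&(X[...,2]>4)]; print('driver>4',rect(D[:,:2]))
m=(H>18)&(H<36)&(S>45)&(Vv>60)
for a,c,l in blobs(m,1500):
    zt=s['eef_pos'][2]-165
    print('sheet z',np.percentile(X[l][:,2],[5,50,95]).round(1),'expected',zt.round(1))
    P=plane(f,np.argwhere(l)[:,::-1],zt,s)[:,:2]; print('sheet',a,c.round(1),rect(P),'tcp rel',rect(P)[0]-s['eef_pos'][:2])
    P=X[l]; print('depth sheet',rect(P[:,:2]))
# cradle / scope
m=(X[...,0]>450)&(X[...,0]<720)&(X[...,1]<-180)&(X[...,1]>-420)
P=X[m&(abs(X[...,2]-12)<3)&(S<60)]; print('base',len(P),rect(P[:,:2]))
P=X[m&(X[...,2]>20)&(X[...,0]<700)]; print('scope/tube pts',len(P),P.min(0).round(),P.max(0).round())
```

```text
block 60 1468 [321.3 124.1] (array([592.7, -44.5]), 64.1, 47.7, np.float64(0.021))
block 75 3464 [318.7 105.2] (array([600.2, -43.9]), 79.0, 48.6, np.float64(0.021))
green 4916 [317.4  98.7] (array([600.5, -43.4]), 118.7, 96.6, np.float64(0.042))
green 1592 [57.7 99. ] (array([607.1, 276. ]), 72.7, 50.5, np.float64(-0.479))
driver>4 (array([608.2, 276.6]), 151.0, 118.4, np.float64(-1.536))
sheet z [ 85.2 121.9 143. ] expected 231.8
sheet 2187 [602.6 173.4] (array([ 560.8, -190. ]), 53.7, 24.5, np.float64(0.623)) tcp rel [  42.28286471 -144.8214831 ]
depth sheet (array([ 559.8, -272.5]), 450.0, 81.1, np.float64(1.286))
sheet z [231.1 232.2 233.2] expected 231.8
sheet 14019 [317.9 247.6] (array([515.9, -45.2]), 81.6, 51.0, np.float64(0.002)) tcp rel [-2.61713529 -0.0214831 ]
depth sheet (array([436.8, -45.2]), 294.7, 138.3, np.float64(0.004))
base 3050 (array([ 604.3, -319. ]), 106.0, 85.5, np.float64(-0.152))
scope/tube pts 7943 [ 508. -336.   20.] [ 641. -290.  149.]
```

Emit:
apply_moves:
  deltas:
    - {"claw": -0.05, "delta_pos": [2, 0.07, 2], "yaw": -0.02}
    - {"claw": -0.05, "delta_pos": [3.2, 0, 4.5], "yaw": 0}
    - {"claw": -0.05, "delta_pos": [3.2, 0, 4], "yaw": 0}
    - {"claw": -0.05, "delta_pos": [0, 0, 3], "yaw": 0}
    - {"claw": -0.05, "delta_pos": [0, 0, 1.5], "yaw": 0}
    - {"claw": -0.05, "delta_pos": [0, 0, 0], "yaw": 0}
    - {"claw": -0.05, "delta_pos": [0, 0, 0], "yaw": 0}

```text
clock: 7.0
eef_pos: [602.8, -41.4, 248.0]
tcp_rot: [3.141, -0.002, 0.025]
contact_force: [-0.3, 0.5, -0.3]
opening: 0.578
grasp_force: 31.3
```

```bash
python3 m2.py w5
python3 - <<'E'
from h import *
s,f,t,g=pickle.load(open('w5.pkl','rb'))
H,S,Vv=cv2.split(cv2.cvtColor(f['img'],cv2.COLOR_BGR2HSV));X=cloud(f,s)
for a,c,l in blobs((H>18)&(H<36)&(S>45)&(Vv>60),3000):
    P=X[l];print('sheet z',np.percentile(P[:,2],[5,50,95]).round(1))
    P=plane(f,np.argwhere(l)[:,::-1],s['eef_pos'][2]-165,s)[:,:2]; print('sheet',a,rect(P))
for a,c,l in blobs((H>40)&(H<90)&(S>80),300):
    print('green',rect(plane(f,np.argwhere(l)[:,::-1],49.5,s)[:,:2]))
E
```

```text
7.0 [602.8 -41.4 248. ] [ 3.141e+00 -2.000e-03  2.500e-02] 49.14068951608112 31.342649459838867
sheet z [82.2 83.4 84.4]
sheet 14206 (array([601.4, -41.2]), 81.8, 51.0, np.float64(0.03))
green (array([625.5, -42.5]), 93.8, 66.5, np.float64(-1.541))
```

Emit:
apply_moves:
  deltas:
    - {"claw": -0.05, "delta_pos": [-0.05, 0.27, 0.3], "yaw": 0.004}
    - {"claw": -0.05, "delta_pos": [0, 0, 0.5], "yaw": 0}
    - {"claw": -0.05, "delta_pos": [0, 0, 0.4], "yaw": 0}
    - {"claw": -0.05, "delta_pos": [0, 0, 0], "yaw": 0}
    - {"claw": -0.05, "delta_pos": [0, 0, 0], "yaw": 0}

```text
clock: 7.78
eef_pos: [602.1, -44.5, 234.6]
tcp_rot: [3.142, 0.0, 0.021]
contact_force: [-0.4, -0.3, 3.4]
opening: 0.574
grasp_force: 33.5
```

Emit:
apply_moves:
  deltas:
    - {"claw": -0.05, "delta_pos": [0, 0, 0.05], "yaw": 0}
    - {"claw": -0.3, "delta_pos": [0, 0, 0], "yaw": 0}
    - {"claw": -0.5, "delta_pos": [0, 0, 0], "yaw": 0}
    - {"claw": -0.5, "delta_pos": [0, 0, -0.3], "yaw": 0}
    - {"claw": -0.5, "delta_pos": [0, 0, -2], "yaw": 0}
    - {"claw": -0.5, "delta_pos": [0, 0, -5], "yaw": 0}
    - {"claw": -0.5, "delta_pos": [0, 0, -5], "yaw": 0}
    - {"claw": -0.5, "delta_pos": [0, 0, 0], "yaw": 0}

```text
clock: 8.78
eef_pos: [603.6, -44.6, 363.1]
tcp_rot: [3.141, -0.009, 0.021]
contact_force: [0.1, 0.5, 0.2]
opening: 0.746
grasp_force: 0.0
```

```bash
cat > m3.py <<'E'
from h import *
import sys
s,f,t,g=pickle.load(open(sys.argv[1]+'.pkl','rb'))
H,S,Vv=cv2.split(cv2.cvtColor(f['img'],cv2.COLOR_BGR2HSV));X=cloud(f,s)
for a,c,l in blobs((H>18)&(H<36)&(S>45)&(Vv>60),3000):
    P=X[l];print('sheet z',np.percentile(P[:,2],[5,50,95]).round(1), 'plane', np.linalg.lstsq(np.c_[P[:,:2]-P[:,:2].mean(0),np.ones(len(P))],P[:,2],rcond=None)[0].round(3))
    P=plane(f,np.argwhere(l)[:,::-1],69,s)[:,:2]; print('sheet',a,c.round(),rect(P))
for a,c,l in blobs((H>40)&(H<90)&(S>80),300):
    print('green',a,c.round(),rect(plane(f,np.argwhere(l)[:,::-1],49.5,s)[:,:2]))
E
python3 m2.py w6; python3 m3.py w6
```

```text
8.775 [603.6 -44.6 363.1] [ 3.141 -0.009  0.021] 63.443333174303085 0.0
sheet z [64.8 69.8 71. ] plane [1.2300e-01 4.1000e-02 7.0113e+01]
sheet 4525 [318. 195.] (array([599.8, -44.4]), 81.8, 52.1, np.float64(0.021))
green 4284 [316. 182.] (array([599.5, -43.9]), 118.6, 94.9, np.float64(0.028))
green 1594 [ 49. 170.] (array([615. , 235.4]), 64.3, 43.9, np.float64(-0.494))
```

Emit:
apply_moves:
  deltas:
    - {"claw": -0.45, "delta_pos": [0, -5.4, 0], "yaw": 0}
    - {"claw": -0.45, "delta_pos": [0, -5.4, 0], "yaw": 0}
    - {"claw": -0.45, "delta_pos": [0, -5.4, 0], "yaw": 0}
    - {"claw": -0.45, "delta_pos": [0, -5.4, 0], "yaw": 0}
    - {"claw": -0.45, "delta_pos": [0, -5.4, 0], "yaw": 0}
    - {"claw": -0.45, "delta_pos": [0, -5.2, 1], "yaw": 0.16}
    - {"claw": -0.45, "delta_pos": [0, 0, 3], "yaw": 0.17}
    - {"claw": -0.45, "delta_pos": [0, 0, 2], "yaw": 0.168}

```text
clock: 9.93
eef_pos: [594.3, 278.1, 294.2]
tcp_rot: [3.138, 0.002, -0.481]
contact_force: [-0.8, -0.5, -0.2]
opening: 0.729
grasp_force: 0.0
```

Emit:
apply_moves:
  deltas:
    - {"claw": -0.45, "delta_pos": [0, 0, 0], "yaw": 0}
    - {"claw": -0.45, "delta_pos": [0, 0, 0], "yaw": 0}

```text
clock: 10.18
eef_pos: [595.5, 277.4, 297.2]
tcp_rot: [3.141, 0.0, -0.474]
contact_force: [0.4, 0.4, -0.8]
opening: 0.725
grasp_force: 0.0
```

```bash
python3 m2.py w7
cat > m4.py <<'E'
from h import *
import sys
s,f,t,g=pickle.load(open(sys.argv[1]+'.pkl','rb'))
H,S,Vv=cv2.split(cv2.cvtColor(f['img'],cv2.COLOR_BGR2HSV));X=cloud(f,s)
for a,c,l in blobs((X[...,2]>4)&(X[...,2]<25)&(f['z_map']>0),2000):
    P=X[l];print('raised',a,c.round(),rect(P[:,:2]),np.percentile(P[:,2],[5,50,95]).round(1))
for a,c,l in blobs((H>40)&(H<90)&(S>80),800):
    print('green',a,c.round(),rect(plane(f,np.argwhere(l)[:,::-1],8,s)[:,:2]))
E
python3 m4.py w7
```

```text
10.175 [595.5 277.4 297.2] [ 3.141  0.    -0.474] 61.629917088789256 0.0
raised 3201 [113.  24.] (array([786.6, 358.7]), 87.3, 58.4, np.float64(1.079)) [ 4.1  9.2 23.3]
raised 4534 [312. 181.] (array([604.7, 278.4]), 80.6, 50.2, np.float64(-0.479)) [ 7.   9.2 16.7]
raised 4175 [ 89. 202.] (array([686.1, 479.9]), 79.8, 50.4, np.float64(-1.12)) [ 6.6  9.4 17. ]
green 2809 [313. 176.] (array([607.8, 276.1]), 71.5, 48.0, np.float64(-0.476))
green 2381 [ 90. 199.] (array([687.6, 478. ]), 72.6, 49.2, np.float64(-1.138))
```

View pics/w7.png

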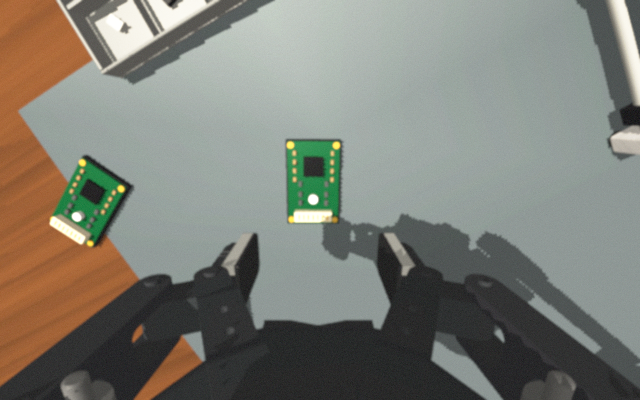

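The board meant is at (314,180) in the wrist view, between the fingers, connector towards the robot. The look-alike is at (90,200).

Emit:
apply_moves:
  deltas:
    - {"claw": -0.42, "delta_pos": [0.4, -0.25, 4.5], "yaw": 0.005}
    - {"claw": -0.42, "delta_pos": [0.37, -0.26, 4.5], "yaw": 0}
    - {"claw": -0.42, "delta_pos": [0, 0, 2.5], "yaw": 0}
    - {"claw": -0.42, "delta_pos": [0, 0, 0.5], "yaw": 0}
    - {"claw": -0.42, "delta_pos": [0, 0, 0], "yaw": 0}
    - {"claw": -0.42, "delta_pos": [0, 0, 0], "yaw": 0}

```text
clock: 11.08
eef_pos: [605.3, 278.7, 178.9]
tcp_rot: [-3.14, -0.002, -0.482]
contact_force: [0.7, 0.6, 0.6]
opening: 0.713
grasp_force: 0.0
```

```bash
python3 m2.py w8; python3 m4.py w8
```

```text
11.075 [605.3 278.7 178.9] [-3.14e+00 -2.00e-03 -4.82e-01] 60.58653159614983 0.0
raised 12896 [320. 239.] (array([605.1, 277.7]), 79.9, 50.3, np.float64(-0.477)) [ 7.   9.2 16.7]
green 7995 [321. 232.] (array([607.4, 276.3]), 72.4, 48.1, np.float64(-0.481))
```

Emit:
apply_moves:
  deltas:
    - {"claw": -0.42, "delta_pos": [0, 0.1, 0.4], "yaw": 0}
    - {"claw": -0.42, "delta_pos": [0, 0, 0.3], "yaw": 0}
    - {"claw": -0.25, "delta_pos": [0, 0, 0], "yaw": 0}
    - {"claw": -0.1, "delta_pos": [0, 0, 0], "yaw": 0}
    - {"claw": -0.05, "delta_pos": [0, 0, 0], "yaw": 0}
    - {"claw": -0.05, "delta_pos": [0, 0, 0], "yaw": 0}

```text
clock: 11.98
eef_pos: [604.5, 277.8, 170.7]
tcp_rot: [-3.141, -0.001, -0.482]
contact_force: [-0.1, 0.1, 6.2]
opening: 0.57
grasp_force: 34.8
```

Emit:
apply_moves:
  deltas:
    - {"claw": -0.05, "delta_pos": [0, 0, -0.4], "yaw": 0}
    - {"claw": -0.05, "delta_pos": [0, 0, -1.6], "yaw": 0}
    - {"claw": -0.05, "delta_pos": [0, 0, -4], "yaw": -0.165}
    - {"claw": -0.05, "delta_pos": [0, 0, -5], "yaw": -0.17}
    - {"claw": -0.05, "delta_pos": [0, 0, -3], "yaw": -0.168}
    - {"claw": -0.05, "delta_pos": [-0.2, 3, 0], "yaw": 0}
    - {"claw": -0.05, "delta_pos": [-0.2, 5, 0], "yaw": 0}
    - {"claw": -0.05, "delta_pos": [-0.2, 5, 0], "yaw": 0}

```text
clock: 12.98
eef_pos: [600.5, 146.3, 311.2]
tcp_rot: [-3.142, -0.001, 0.022]
contact_force: [0.8, 0.0, -1.1]
opening: 0.576
grasp_force: 31.4
```

Emit:
apply_moves:
  deltas:
    - {"claw": -0.05, "delta_pos": [-0.2, 5, 0], "yaw": 0}
    - {"claw": -0.05, "delta_pos": [-0.1, 5, 0], "yaw": 0}
    - {"claw": -0.05, "delta_pos": [0, 5, 0], "yaw": 0}
    - {"claw": -0.05, "delta_pos": [0, 4.2, 0], "yaw": 0}
    - {"claw": -0.05, "delta_pos": [0, 0, 0], "yaw": 0}
    - {"claw": -0.05, "delta_pos": [0, 0, 0], "yaw": 0}

```text
clock: 13.72
eef_pos: [601.7, -44.4, 310.7]
tcp_rot: [-3.141, -0.0, 0.02]
contact_force: [0.2, 0.7, -0.5]
opening: 0.569
grasp_force: 31.5
```

```bash
python3 m2.py w9
python3 - <<'E'
from h import *
s,f,t,g=pickle.load(open('w9.pkl','rb'))
X=cloud(f,s);Rt=Ro.from_euler('xyz',s['tcp_rot']).as_matrix();L=(X-s['eef_pos'])@Rt
H,S,V=cv2.split(cv2.cvtColor(f['img'],cv2.COLOR_BGR2HSV))
for a,c,l in blobs((H>40)&(H<90)&(S>80),800):
    print('green tool z',np.median(L[l][:,2]).round(1),rect(L[l][:,:2]))
m=(L[...,2]>145)&(L[...,2]<168)&(abs(L[...,1])<23.5)&(f['z_map']>0)
print('board tool',rect(L[m][:,:2]),L[m].min(0),L[m].max(0))
E
```

```text
13.725 [601.7 -44.4 310.7] [-3.141 -0.     0.02 ] 48.40315705697431 31.450923085212708
green tool z 162.1 (array([16.2,  4.4]), 103.1, 99.2, np.float64(1.531))
board tool (array([1.4, 0. ]), 79.2, 47.0, np.float64(0.0)) [-38.23079211 -23.48897024 151.7490794 ] [ 40.93535059  23.4936644  167.97374028]
```

Emit:
apply_moves:
  deltas:
    - {"claw": -0.05, "delta_pos": [-0.3, 0, 3], "yaw": 0}
    - {"claw": -0.05, "delta_pos": [0, 0, 2], "yaw": 0}
    - {"claw": -0.05, "delta_pos": [0, 0, 1], "yaw": 0}
    - {"claw": -0.05, "delta_pos": [0, 0, 0.5], "yaw": 0}
    - {"claw": -0.05, "delta_pos": [0, 0, 0.2], "yaw": 0}
    - {"claw": -0.05, "delta_pos": [0, 0, 0], "yaw": 0}
    - {"claw": -0.05, "delta_pos": [0, 0, 0], "yaw": 0}

```text
clock: 14.75
eef_pos: [599.0, -44.7, 243.7]
tcp_rot: [3.142, -0.001, 0.021]
contact_force: [-0.5, -0.2, -0.9]
opening: 0.569
grasp_force: 31.4
```

Emit:
apply_moves:
  deltas:
    - {"claw": -0.05, "delta_pos": [0, 0, 0.25], "yaw": 0}
    - {"claw": -0.05, "delta_pos": [0, 0, 0.15], "yaw": 0}
    - {"claw": -0.05, "delta_pos": [0, 0, 0], "yaw": 0}
    - {"claw": -0.05, "delta_pos": [0, 0, 0], "yaw": 0}

```text
clock: 15.25
eef_pos: [598.9, -44.6, 239.6]
tcp_rot: [3.142, -0.0, 0.021]
contact_force: [-2.4, -0.7, 5.5]
opening: 0.57
grasp_force: 33.1
```

Emit:
apply_moves:
  deltas:
    - {"claw": -0.3, "delta_pos": [0, 0, 0], "yaw": 0}
    - {"claw": -0.5, "delta_pos": [0, 0, 0], "yaw": 0}
    - {"claw": -0.5, "delta_pos": [0, 0, -0.3], "yaw": 0}
    - {"claw": -0.5, "delta_pos": [0, 0, -2], "yaw": 0}
    - {"claw": -0.5, "delta_pos": [0, 0, -5], "yaw": 0}
    - {"claw": -0.5, "delta_pos": [0, 0, -5], "yaw": 0}
    - {"claw": -0.5, "delta_pos": [0, 0, -4], "yaw": 0}
    - {"claw": -0.5, "delta_pos": [0, 0, 0], "yaw": 0}

```text
clock: 16.25
eef_pos: [599.8, -44.7, 406.1]
tcp_rot: [3.141, -0.007, 0.021]
contact_force: [0.2, -0.1, -0.8]
opening: 0.75
grasp_force: 0.0
```

```bash
python3 m2.py w10
python3 - <<'E'
from h import *
s,f,t,g=pickle.load(open('w10.pkl','rb'))
X=cloud(f,s);H,S,V=cv2.split(cv2.cvtColor(f['img'],cv2.COLOR_BGR2HSV))
n=(abs(X[...,0]-600)<55)&(abs(X[...,1]+44)<40)&(f['z_map']>0)
for lo,hi,nm in((73,80,'driver'),(66,90,'stack')):
    P=X[n&(X[...,2]>lo)&(X[...,2]<hi)];print(nm,len(P),rect(P[:,:2]))
P=X[n&(H>40)&(H<90)&(S>80)&(X[...,2]>70)];print('green tilt',np.linalg.lstsq(np.c_[P[:,:2]-P[:,:2].mean(0),np.ones(len(P))],P[:,2],rcond=None)[0].round(3))
# chip: dark square
for a,c,l in blobs((V<75)&n&(X[...,2]>76),100): print('chip?',a,c.round(1),rect(X[l][:,:2]),np.median(X[l][:,2]))
y=(H>18)&(H<36)&(S>45)&n;print('yellow px',y.sum())
cv2.imwrite('pics/c10.png',cv2.resize(f['img'][60:330,180:460],None,fx=2,fy=2))
E
```

```text
16.25 [599.8 -44.7 406.1] [ 3.141 -0.007  0.021] 63.739868221567015 0.0
driver 2680 (array([599.9, -43.9]), 79.0, 50.0, np.float64(0.018))
stack 3383 (array([599.9, -43.9]), 79.0, 50.0, np.float64(0.018))
green tilt [ 3.0000e-03 -2.0000e-03  7.7994e+01]
chip? 264 [317.5 170.7] (array([615. , -44.4]), 17.2, 16.7, np.float64(0.013)) 80.87284496397908
chip? 24941 [317.8 342.6] (array([605.8, -44. ]), 80.0, 31.9, np.float64(-1.564)) 321.6355339607936
yellow px 548
```

View pics/c10.png

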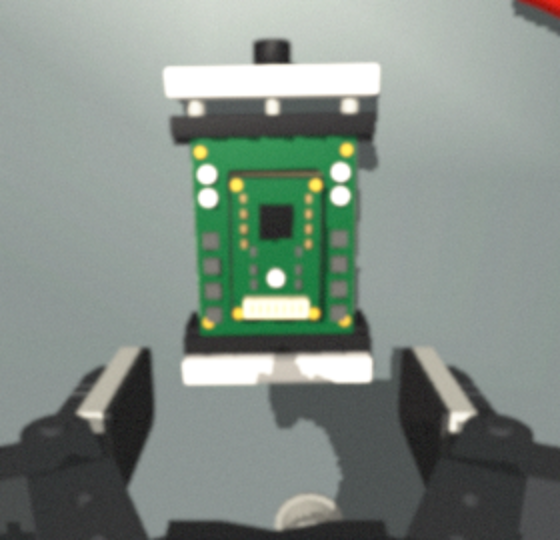

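The crop shows the driver board at (276,250) sitting square on the sheet, with the chip at (276,222) and everything level. I'm going to the scope now.

Emit:
apply_moves:
  deltas:
    - {"claw": -0.5, "delta_pos": [0, 0, 0], "yaw": 0.173}
    - {"claw": -0.5, "delta_pos": [-0.25, 4.5, 0], "yaw": 0}
    - {"claw": -0.5, "delta_pos": [-0.25, 4.5, 0], "yaw": 0}
    - {"claw": -0.5, "delta_pos": [-0.25, 4.5, 0], "yaw": 0}
    - {"claw": -0.5, "delta_pos": [-0.25, 4.5, 0], "yaw": 0}
    - {"claw": -0.5, "delta_pos": [-0.25, 4.5, 0], "yaw": 0}
    - {"claw": -0.5, "delta_pos": [-0.25, 4.5, 0], "yaw": 0}
    - {"claw": -0.5, "delta_pos": [0, 0, 0], "yaw": 0}

```text
clock: 17.4
eef_pos: [542.0, -311.6, 400.2]
tcp_rot: [-3.141, 0.003, -0.155]
contact_force: [0.1, 0.8, -0.9]
opening: 0.749
grasp_force: 0.0
```

```bash
python3 m2.py w11
cat > m5.py <<'E'
from h import *
import sys
s,f,t,g=pickle.load(open(sys.argv[1]+'.pkl','rb'))
X=cloud(f,s);H,S,V=cv2.split(cv2.cvtColor(f['img'],cv2.COLOR_BGR2HSV))
n=(f['z_map']>0)&(X[...,0]>480)&(X[...,0]<680)&(abs(X[...,1]+315)<70)
P=X[n&(abs(X[...,2]-12)<3)&(S<70)];print('base',len(P),rect(P[:,:2]))
iv=n&(S>15)&(H>10)&(H<40)&(V>110)&(X[...,2]>70)&(X[...,2]<175)
for a,c,l in blobs(iv,300):
    P=X[l];mu=P.mean(0);u=np.linalg.svd(P-mu,full_matrices=False)[2][0];u*=np.sign(u[2])
    print('ivory',a,c.round(),mu.round(1),'dir',u.round(3),P.min(0).round(1),P.max(0).round(1))
    for z0 in np.arange(80,150,10):
        q=P[abs(P[:,2]-z0)<3]
        if len(q)>10: print(z0,'y mid',(q[:,1].min()+q[:,1].max())/2,'x',q[:,0].min().round(1),q[:,0].max().round(1))
E
python3 m5.py w11
```

```text
17.4 [ 542.  -311.6  400.2] [-3.141e+00  3.000e-03 -1.550e-01] 63.684329927225974 0.0
base 3249 (array([ 604.2, -319.7]), 104.0, 85.1, np.float64(-0.157))
ivory 2688 [318. 165.] [ 567.2 -315.6  105.7] dir [-0.778  0.09   0.621] [ 507.6 -338.1   70. ] [ 617.1 -291.8  149.3]
80 y mid -316.18769819935153 x 561.2 609.9
90 y mid -315.9968063597892 x 563.1 600.0
100 y mid -313.65130551701645 x 556.7 579.6
110 y mid -311.71470106167516 x 546.8 568.3
120 y mid -310.3402928407479 x 536.1 557.8
130 y mid -308.6759134137267 x 507.6 548.5
140 y mid -307.2832922768059 x 510.9 538.4
```

View pics/w11.png

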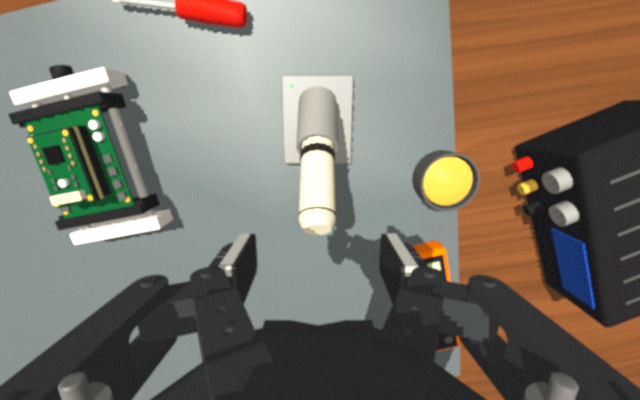

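The wrist view shows the scope leaning towards the robot at (317,185) and centred between the fingers. The vise with the finished stack is at left and the tip cleaner is at (447,180), clear.

Emit:
apply_moves:
  deltas:
    - {"claw": -0.4, "delta_pos": [0.16, -0.17, 4.5], "yaw": 0}
    - {"claw": -0.4, "delta_pos": [0, 0, 4.5], "yaw": 0}
    - {"claw": -0.4, "delta_pos": [0, 0, 3.4], "yaw": 0}
    - {"claw": -0.4, "delta_pos": [0, 0, 1], "yaw": 0}
    - {"claw": -0.4, "delta_pos": [0, 0, 0], "yaw": 0}
    - {"claw": -0.4, "delta_pos": [0, 0, 0], "yaw": 0}

```text
clock: 18.3
eef_pos: [545.6, -307.8, 269.7]
tcp_rot: [3.141, -0.002, -0.152]
contact_force: [0.2, 0.4, -0.2]
opening: 0.698
grasp_force: 0.0
```

```bash
python3 m2.py w12
python3 - <<'E'
from h import *
s,f,t,g=pickle.load(open('w12.pkl','rb'))
X=cloud(f,s);Rt=Ro.from_euler('xyz',s['tcp_rot']).as_matrix();L=(X-s['eef_pos'])@Rt
H,S,V=cv2.split(cv2.cvtColor(f['img'],cv2.COLOR_BGR2HSV))
m=(f['z_map']>0)&(abs(L[...,1])<22)&(L[...,2]>100)&(L[...,2]<190)&(L[...,0]<60)
P=L[m]
for x0 in range(-30,60,10):
    q=P[abs(P[:,0]-x0)<2]
    if len(q)>5: print(x0,'top tool z',q[:,2].min().round(1),'y mid',((q[:,1].min()+q[:,1].max())/2).round(1),len(q))
E
```

```text
18.3 [ 545.6 -307.8  269.7] [ 3.141e+00 -2.000e-03 -1.520e-01] 59.31912151180994 0.0
-10 top tool z 124.2 y mid 3.3 997
0 top tool z 133.9 y mid 3.1 871
10 top tool z 100.0 y mid 2.1 783
20 top tool z 153.6 y mid 3.3 648
30 top tool z 163.6 y mid 2.7 569
40 top tool z 172.2 y mid 2.6 573
50 top tool z 174.4 y mid 3.3 520
```

Emit:
apply_moves:
  deltas:
    - {"claw": -0.3, "delta_pos": [0, 0.3, 0.15], "yaw": 0}
    - {"claw": -0.1, "delta_pos": [0, 0, 0], "yaw": 0}
    - {"claw": 0.1, "delta_pos": [0, 0, 0], "yaw": 0}
    - {"claw": 0.3, "delta_pos": [0, 0, 0], "yaw": 0}
    - {"claw": 0.4, "delta_pos": [0, 0, 0], "yaw": 0}
    - {"claw": 0.4, "delta_pos": [0, 0, 0], "yaw": 0}
  grip_force: 30

```text
clock: 19.2
eef_pos: [544.3, -310.8, 266.8]
tcp_rot: [3.141, 0.0, -0.152]
contact_force: [-1.3, -0.7, 1.7]
opening: 0.366
grasp_force: 29.7
```

Emit:
apply_moves:
  deltas:
    - {"claw": 0.4, "delta_pos": [-0.3, 0, -0.3], "yaw": 0}
    - {"claw": 0.4, "delta_pos": [-0.5, 0, -0.5], "yaw": 0}
    - {"claw": 0.4, "delta_pos": [-0.6, 0, -0.6], "yaw": 0}
    - {"claw": 0.4, "delta_pos": [-0.7, 0, -0.7], "yaw": 0}
    - {"claw": 0.4, "delta_pos": [-0.7, 0, -0.7], "yaw": 0}
    - {"claw": 0.4, "delta_pos": [-0.6, 0, -0.6], "yaw": 0}
    - {"claw": 0.4, "delta_pos": [0, 0, 0], "yaw": 0}

```text
clock: 20.08
eef_pos: [510.4, -305.6, 301.3]
tcp_rot: [3.141, -0.0, -0.152]
contact_force: [0.3, 0.1, -1.2]
opening: 0.363
grasp_force: 29.8
```

```bash
python3 m2.py w13
cat > m6.py <<'E'
from h import *
import sys
# scope axis from depth points, tool frame
s,f,t,g=pickle.load(open(sys.argv[1]+'.pkl','rb'))
X=cloud(f,s);Rt=Ro.from_euler('xyz',s['tcp_rot']).as_matrix();L=(X-s['eef_pos'])@Rt
P=L[(f['z_map']>0)&(abs(L[...,1])<17)&(L[...,2]>90)&(L[...,2]<300)&(L[...,0]>-40)&(L[...,0]<90)]
for z0 in range(100,290,10):
    q=P[abs(P[:,2]-z0)<2]
    if len(q)>5: print(z0,'front x',np.percentile(q[:,0],95).round(1),'y',((q[:,1].min()+q[:,1].max())/2).round(1),len(q))
E
python3 m6.py w13
```

```text
20.075 [ 510.4 -305.6  301.3] [ 3.141 -0.    -0.152] 30.871333994601184 29.829425364732742
100 front x 17.4 y -0.0 559
120 front x 12.7 y 0.1 33
130 front x -0.9 y -0.0 973
140 front x 9.3 y -0.1 1021
150 front x 18.3 y -0.0 820
160 front x 28.3 y -0.1 663
170 front x 39.5 y -0.2 645
180 front x 48.2 y -0.0 455
190 front x 58.1 y -0.3 423
200 front x 68.4 y -0.1 354
210 front x 86.9 y -0.1 662
220 front x 89.4 y -0.0 155
230 front x 78.0 y -0.1 34
240 front x 77.1 y 0.1 23
```

Emit:
apply_moves:
  deltas:
    - {"claw": 0.4, "delta_pos": [0.19, 0, -0.22], "yaw": 0}
    - {"claw": 0.4, "delta_pos": [0.6, 0, -0.6], "yaw": 0}
    - {"claw": 0.4, "delta_pos": [0.65, 0, -0.55], "yaw": 0}
    - {"claw": 0.4, "delta_pos": [0.68, 0, -0.5], "yaw": 0}
    - {"claw": 0.4, "delta_pos": [0, 0, 0], "yaw": 0}
    - {"claw": 0.4, "delta_pos": [0, 0, 0], "yaw": 0}
  grip_force: 20

```text
clock: 20.98
eef_pos: [531.8, -308.7, 319.3]
tcp_rot: [-3.142, 0.0, -0.152]
contact_force: [-3.4, -0.2, -0.8]
opening: 0.364
grasp_force: 32.5
```

```bash
python3 m2.py w14; python3 m6.py w14
```

```text
20.975 [ 531.8 -308.7  319.3] [-3.142  0.    -0.152] 30.95577406023815 32.46888130903244
100 front x 17.4 y -0.0 569
110 front x 16.5 y -0.6 6
120 front x 11.4 y 0.0 485
130 front x 2.2 y -0.0 801
140 front x 8.9 y -0.1 736
150 front x 13.9 y 0.0 616
160 front x 19.8 y 0.0 503
170 front x 25.8 y -0.2 382
180 front x 32.8 y -0.3 380
190 front x 38.0 y 0.1 261
200 front x 43.9 y -0.4 256
210 front x 49.9 y -0.3 208
220 front x 55.5 y -0.4 166
230 front x 67.5 y -0.1 463
240 front x 77.8 y 0.0 285
250 front x 87.6 y -0.0 272
260 front x 89.9 y -0.2 52
```

It pivots as planned: about 31° from vertical, with 3 N of side force. I'll continue.

Emit:
apply_moves:
  deltas:
    - {"claw": 0.4, "delta_pos": [0.73, 0, -0.39], "yaw": 0}
    - {"claw": 0.4, "delta_pos": [0.75, 0, -0.34], "yaw": 0}
    - {"claw": 0.4, "delta_pos": [0.77, 0, -0.28], "yaw": 0}
    - {"claw": 0.4, "delta_pos": [0.78, 0, -0.2], "yaw": 0}
    - {"claw": 0.4, "delta_pos": [0.79, 0, -0.13], "yaw": 0}
    - {"claw": 0.4, "delta_pos": [0.79, 0, -0.07], "yaw": 0}
    - {"claw": 0.4, "delta_pos": [0, 0, 0], "yaw": 0}

```text
clock: 22.0
eef_pos: [577.6, -315.8, 333.6]
tcp_rot: [3.142, -0.0, -0.152]
contact_force: [-3.6, 0.5, 2.2]
opening: 0.365
grasp_force: 35.0
```

```bash
python3 m2.py w15; python3 m6.py w15
```

```text
22.0 [ 577.6 -315.8  333.6] [ 3.142 -0.    -0.152] 31.038522999257427 34.96076077222824
100 front x 17.5 y 0.0 565
110 front x 16.4 y -0.6 60
120 front x 7.9 y -0.0 889
130 front x 8.3 y -0.0 407
140 front x 10.7 y 0.0 434
150 front x 10.6 y 0.0 330
160 front x 10.7 y 0.1 262
170 front x 9.7 y -0.3 203
180 front x 10.3 y -0.5 149
190 front x 11.9 y 0.0 128
200 front x 11.5 y -0.1 79
210 front x 11.9 y -0.5 90
220 front x 12.2 y -0.7 73
230 front x 12.9 y -0.8 66
240 front x 17.5 y -1.6 140
250 front x 26.9 y -0.2 256
260 front x 37.4 y 0.0 255
270 front x 47.1 y -0.1 244
280 front x 57.2 y -0.2 183
```

Emit:
apply_moves:
  deltas:
    - {"claw": 0.4, "delta_pos": [-0.2, 0, -0.5], "yaw": 0}
    - {"claw": 0.4, "delta_pos": [-0.2, 0, -2], "yaw": 0}
    - {"claw": 0.4, "delta_pos": [0, 0, -4], "yaw": 0}
    - {"claw": 0.4, "delta_pos": [0, 0, -3], "yaw": 0}
    - {"claw": 0.4, "delta_pos": [0, 0, 0], "yaw": 0}
    - {"claw": 0.4, "delta_pos": [0, 0, 0], "yaw": 0}
  grip_force: 40

```text
clock: 22.9
eef_pos: [573.2, -315.0, 428.4]
tcp_rot: [-3.142, -0.0, -0.152]
contact_force: [0.2, 0.2, -1.7]
opening: 0.364
grasp_force: 39.8
```

```bash
python3 m2.py w16
cat > m7.py <<'E'
from h import *
import sys
s,f,t,g=pickle.load(open(sys.argv[1]+'.pkl','rb'))
X=cloud(f,s);Rt=Ro.from_euler('xyz',s['tcp_rot']).as_matrix();L=(X-s['eef_pos'])@Rt
P=L[(f['z_map']>0)&(abs(L[...,1])<5)&(L[...,2]>120)&(L[...,2]<285)&(abs(L[...,0]-12)<22)]
for z0 in range(120,290,10):
    q=P[abs(P[:,2]-z0)<5]
    if len(q)>5: print(z0,'front x',np.percentile(q[:,0],[10,50,90]).round(1),len(q))
q=P[(P[:,2]>150)&(P[:,2]<235)];k=np.polyfit(q[:,2],q[:,0],1);print('lean deg',np.degrees(np.arctan(k[0])).round(2),'front at 155',np.polyval(k,155).round(1))
# static views: scope points above bench
for nm,c in(('top',t),('scene',g)):
    Y=cloud(c);e=s['eef_pos'];m=(c['z_map']>0)&(np.hypot(Y[...,0]-e[0],Y[...,1]-e[1])<40)&(Y[...,2]<e[2]-175)&(Y[...,2]>e[2]-300)
    q=Y[m]
    for z0 in range(int(e[2])-270,int(e[2])-175,15):
        b=q[abs(q[:,2]-z0)<6]
        if len(b)>8: print(nm,z0,len(b),b[:,:2].mean(0).round(1),b[:,:2].min(0).round(1),b[:,:2].max(0).round(1))
E
python3 m7.py w16
```

```text
22.9 [ 573.2 -315.   428.4] [-3.142 -0.    -0.152] 30.967074350194682 39.78503108024597
120 front x [6.5 7.2 8. ] 266
130 front x [7.1 7.8 8.3] 345
140 front x [7.3 7.9 8.5] 271
150 front x [7.8 8.4 9.1] 228
160 front x [8.5 9.1 9.6] 192
170 front x [ 9.1  9.6 10.2] 156
180 front x [ 9.7 10.3 10.9] 132
190 front x [10.7 11.5 12.4] 124
200 front x [10.8 11.5 12. ] 70
210 front x [11.4 12.  12.6] 80
220 front x [12.  12.5 13.2] 73
230 front x [12.7 13.  13.6] 55
240 front x [12.7 13.3 13.9] 32
250 front x [12.2 12.7 13.2] 34
260 front x [12.1 12.7 13.2] 27
lean deg 3.41 front at 155 8.9
scene 173 43 [ 579.7 -322. ] [ 562.9 -328.7] [ 588.2 -309.6]
scene 188 43 [ 580.4 -322.4] [ 565.1 -329.6] [ 588.  -308.1]
scene 203 56 [ 579.3 -321.7] [ 562.5 -330. ] [ 588.2 -302.7]
scene 218 59 [ 578.4 -321.7] [ 560.6 -330.4] [ 586.7 -303.4]
scene 233 55 [ 576.8 -322.9] [ 559.8 -330.9] [ 586.3 -300.8]
scene 248 41 [ 580.4 -318.5] [ 567.  -329.7] [ 586.3 -303.4]
```

View pics/w16.png

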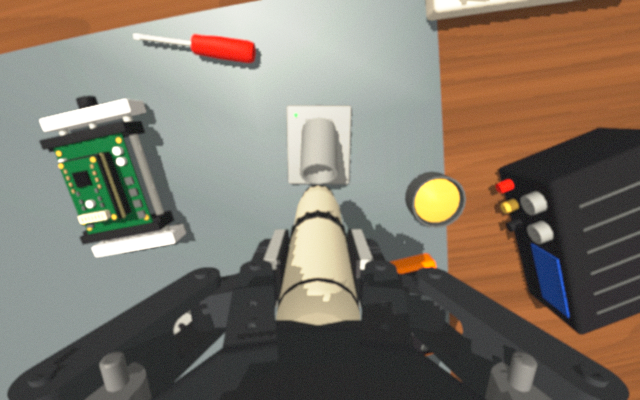

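The scope is clear of the socket and held nearly upright, leaning 3.4°, with its lens towards (318,190). I'm carrying it over the chip now.

Emit:
apply_moves:
  deltas:
    - {"claw": 0.4, "delta_pos": [0, -2, 0], "yaw": 0}
    - {"claw": 0.4, "delta_pos": [0, -3.8, 0], "yaw": 0}
    - {"claw": 0.4, "delta_pos": [0, -4.5, 0], "yaw": 0}
    - {"claw": 0.4, "delta_pos": [0, -4.5, 0], "yaw": 0}
    - {"claw": 0.4, "delta_pos": [0.1, -4.5, 0], "yaw": 0}
    - {"claw": 0.4, "delta_pos": [0, -4, 0], "yaw": 0}
    - {"claw": 0.4, "delta_pos": [0, -2.6, 0], "yaw": 0}
    - {"claw": 0.4, "delta_pos": [0, -1.5, 0], "yaw": 0}

```text
clock: 24.05
eef_pos: [615.8, -42.4, 428.0]
tcp_rot: [-3.141, 0.001, -0.151]
contact_force: [-0.1, -0.3, -1.1]
opening: 0.363
grasp_force: 39.9
```

Emit:
apply_moves:
  deltas:
    - {"claw": 0.4, "delta_pos": [0, 0, 1], "yaw": 0}
    - {"claw": 0.4, "delta_pos": [0, 0, 1.5], "yaw": 0}
    - {"claw": 0.4, "delta_pos": [0, 0, 1], "yaw": 0}
    - {"claw": 0.4, "delta_pos": [0, 0, 0], "yaw": 0}
    - {"claw": 0.4, "delta_pos": [0, 0, 0], "yaw": 0}

```text
clock: 24.68
eef_pos: [616.1, -44.9, 393.6]
tcp_rot: [3.142, -0.0, -0.153]
contact_force: [0.2, -0.6, -0.8]
opening: 0.361
grasp_force: 39.9
```

```bash
python3 m2.py w17; python3 m7.py w17
python3 - <<'E'
from h import *
s,f,t,g=pickle.load(open('w17.pkl','rb'))
Y=cloud(g);m=(g['z_map']>0)&(abs(Y[...,0]-615)<22)&(abs(Y[...,1]+48)<22)&(Y[...,2]>85)
print('lowest scope z in scene',np.percentile(Y[m][:,2],[0,1,3,10]).round(1))
u=proj(g,[[615.3,-44.2,80],[615.3,-44.2,120]]);print(u)
c=u.mean(0).astype(int);cv2.imwrite('pics/s17.png',cv2.resize(g['img'][c[1]-60:c[1]+60,c[0]-80:c[0]+80],None,fx=5,fy=5,interpolation=2)); print('crop origin',c-[80,60])
X=cloud(f,s);n=(f['z_map']>0)&(abs(X[...,0]-600)<55)&(abs(X[...,1]+44)<40)
P=X[n&(X[...,2]>73)&(X[...,2]<80)];print('driver',len(P),rect(P[:,:2]))
E
```

```text
24.675 [616.1 -44.9 393.6] [ 3.142 -0.    -0.153] 30.672622029058246 39.86949563026428
120 front x [6.4 7.2 8. ] 263
130 front x [7.1 7.6 8.4] 347
140 front x [7.4 7.9 8.6] 266
150 front x [7.8 8.5 9. ] 240
160 front x [8.5 9.  9.7] 191
170 front x [ 9.   9.6 10.3] 154
180 front x [ 9.7 10.3 11. ] 139
190 front x [10.8 11.5 12.5] 114
200 front x [10.8 11.4 12. ] 77
210 front x [11.5 11.9 12.5] 73
220 front x [11.9 12.5 13.2] 77
230 front x [12.4 13.2 13.7] 55
240 front x [12.6 13.3 14. ] 30
250 front x [12.2 12.8 13.1] 36
260 front x [12.2 12.8 13.1] 26
lean deg 3.39 front at 155 8.8
scene 138 34 [621.1 -52.5] [607.6 -58.7] [630.2 -38. ]
scene 153 36 [621.7 -53.8] [605. -61.] [631.6 -40.2]
scene 168 41 [620.4 -53.9] [605.  -60.3] [632.1 -40.8]
scene 183 44 [620.8 -54.3] [605.1 -62.1] [631.2 -38.9]
scene 198 44 [619.  -53.9] [602.4 -61.6] [630.1 -30.7]
scene 213 39 [620.  -52.1] [600.3 -61.4] [628.7 -36.8]
lowest scope z in scene [ 85.4 133.7 140.4 163.8]
[[324.99004586 216.12627765]
 [325.29627094 205.31566881]]
crop origin [245 150]
driver 1510 (array([599.6, -43.9]), 79.7, 50.0, np.float64(0.02))
```

View pics/s17.png

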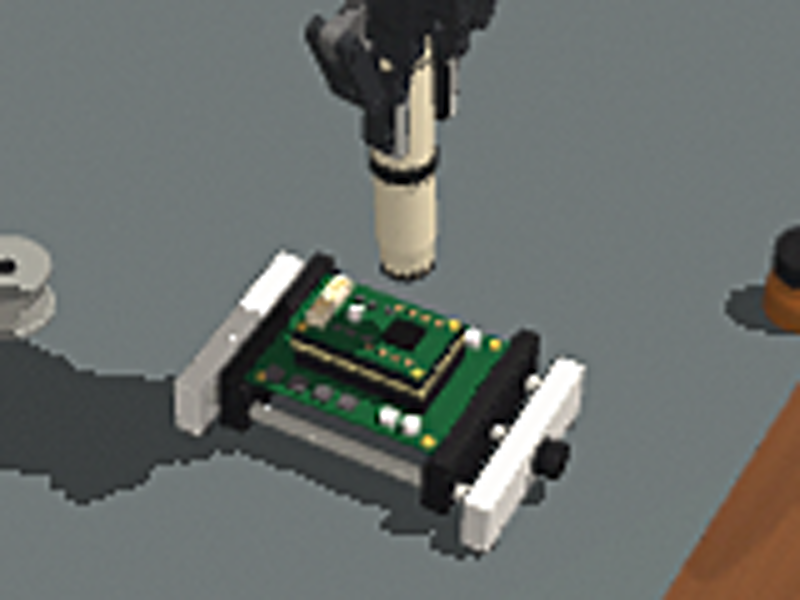

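The scene crop shows the lens at (405,270), directly above the chip at (405,333) and about 45 mm up. The stack is intact. I'll lower 5 mm, let it settle and hand in.

Emit:
apply_moves:
  deltas:
    - {"claw": 0.4, "delta_pos": [0, 0, 0.3], "yaw": 0}
    - {"claw": 0.4, "delta_pos": [0, 0, 0.2], "yaw": 0}
    - {"claw": 0.4, "delta_pos": [0, 0, 0], "yaw": 0}
    - {"claw": 0.4, "delta_pos": [0, 0, 0], "yaw": 0}
    - {"claw": 0.4, "delta_pos": [0, 0, 0], "yaw": 0}
    - {"claw": 0.4, "delta_pos": [0, 0, 0], "yaw": 0}

```text
clock: 25.58
eef_pos: [616.0, -44.5, 388.5]
tcp_rot: [-3.142, -0.0, -0.152]
contact_force: [-1.2, -0.5, -1.0]
opening: 0.364
grasp_force: 39.9
```

```bash
python3 -c "
from rig import r
s=r.sense();print(s['eef_pos'],s['grasp_force'],abs(s['qvel']).max());print(r.sign_off())"
```

```text
[615.95659059 -44.48618497 388.53142001] 39.87053632736206 0.0019058549017037776
the job is handed in; nothing more can be done
None
```

I handed the job in at 25.6 s: the sheet and driver board are stacked square on the block and let go, and the microscope is held still about 40 mm above the chip, leaning about 3°. No verdict came back.

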